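Strip a tiller gearbox shaft and sort its parts

ROBOT

A 6-joint arm with a two-finger parallel gripper is mounted at the origin on the work surface. World frame = base frame: x ahead of the robot, y to its left, z up, the work surface at z = 0. Lengths are in m, angles in rad, forces in N, time in s.
With the tool pointing down it reaches from about 0.35 to 0.85 m from the base axis. Payload 8.1 kg.
Tool frame: the origin (TCP) lies on the centre line of the jaws, within the pads' length; the fingertips stand robot.tips_ahead ahead of it and the grasp point (between the pads) lies 8 mm behind it (robot.tips_ahead is the distance from the TCP to the fingertips, in m); z points along the fingers, y is the direction in which the jaws open and shut (so a half turn about z gives the same grasp; the last joint's range is limited). The gripper opens to 93 mm and grips with 3 to 60 N. Pads are 15 mm wide; open, the fingers measure 128 mm over their backs; the gripper's body (75 mm by 188 mm) begins 65 mm behind the grasp point.
Start: joints at [1.058, 0.13, 1.488, -0, 1.523, -0.085], TCP at [0.249, 0.546, 0.23] pointing down, gripper open.
Joint ranges: [-2.96, 2.96], [-0.89, 2.26], [0.02, 2.5], [-1.34, 4.48], [0, 2.73], [-2.66, 2.66]. Speed limits (rad/s): [2.39, 2.39, 2.79, 3.14, 3.14, 3.14].

INTERFACE

Orientations are given as a rotation vector (axis times angle).
In Python, from plant import monitor, eyes, job, robot gives the robot as it stands.
- The arm moves only by the tool servo_tool, never from a script. Its argument "plan" is a list that holds one entry, the list of rows, each a list of 7 numbers: the closure, from -1 (fully open) to 1 (shut), so that 0 is half open, then the shift along the world's x, y, z in mm, then the turn, a rotation vector about the world's x, y, z in rad. In form: [[[hand, dx, dy, dz, ax, ay, az], ...]]. A call has 1 to 12 rows; each row shifts and turns the commanded pose from where the row before left it; what a row does not reach is not made up. A row lasts 1/10 s, in which the tool goes at most 50 mm and 8.59 degrees, less where a joint would pass 70% of its speed; a pose out of reach is approached as far as the arm can. A call with a gripper value outside its range is refused whole. The fingers move at their own pace and stop on an object; "force" is the grip in N (left out, the last holds). Time passes only in rows, so rows that do not move let the fingers close. It gives the time, the measured TCP pose, the force and the opening at its end, in the units of the state.
- monitor.read_state(): the state, without advancing time (a new reading comes with each control period).
- eyes.read_camera(name): name is "side" or "top" or "wrist"; returns the picture (400x640x3 uint8, red, green, blue); there is no depth.
- eyes.camera_info(name): a dict with "mtx" (3x3 intrinsics, pixels), "R" (3x3) and "t" (3): a world point X has camera coordinates R X + t. Camera axes: x right, y down, z forward; pixel columns grow to the right and rows downward; lengths in m; the calibration is good to about 2 mm. A picture is of the moment at which its call begins: read the wrist's pose just before it. camera_info takes no time and is no camera call; for the wrist camera it gives the pose at the moment of the call.
- job.close_job(): hands the job in, once; it reports no verdict.
The state is a dict: "t": time; "q": joint angles; "dq": joint speeds; "joint_torque": joint torques, N m; "tool_pos": TCP position; "orientation": TCP orientation; "force": force on the tool from outside, world axes, zero at the start; "wrist_torque": the same for the moment, N m; "opening": finger opening in m.
Only numpy, scipy, OpenCV 4.12 (cv2) and the standard library are available. Lean on these libraries where they do the work, as an engineer would, in place of code of your own. Each camera call takes 0.05 s, during which the arm holds its last target. There are 200 camera calls.

TASK

Strip the gearbox shaft that stands in the wooden block, one part at a time from the top: the plain spacer collar goes in the round magnetic dish, the old ball bearing in the scrap tin, the smaller gear with the broken teeth in the cardboard carton (we order the new one by it) and the large gear in the perforated wash basket. Lay each part flat in the middle of its container, right way up as it came off; set it down, do not drop it. Do not knock over or shift the oil can that stands among them.

Things in the scene. Friction and masses are not known exactly. Their poses are not given: they have to be found in the camera images.
- collar: plain smooth steel spacer collar, a short tube: outside 30 mm, bore 17 mm, 16 mm high, about 60 g. Topmost part on the shaft. Origin: centre of its underside; z is its axis, up.
- bearing: open steel ball bearing, outside 42 mm, bore 17 mm, 13 mm high, about 90 g, balls visible between the rings. Second from the top, directly under the collar. Origin: centre of its underside; z is its axis, up.
- small_gear: steel spur gear, 54 mm over the teeth, bore 22 mm, 15 mm high, about 200 g, two teeth broken out. Third from the top, directly under the bearing. Origin: centre of its underside; z is its axis, up.
- large_gear: steel spur gear, 68 mm over the teeth, bore 22 mm, 15 mm high, about 340 g. Lowest of the four, directly under the small gear. Origin: centre of its underside; z is its axis, up.
- stand: fixed beech block 100 x 100 x 40 mm high; in it a fixed upright gearbox shaft: 32 mm wide shoulder up to 50 mm above the origin, 17 mm thick (19 over the splines) up to 79 mm, 13 mm thick up to its tip at 102 mm. The parts sit on it with 2 mm play, undersides at 50 (large gear), 65, 80 and 93 mm (collar), and lift straight off. Origin: centre of the block's underside, on the shaft's axis.
- dish: round stainless magnetic parts dish with flared wall, black rubber foot and a dark magnet disc in the middle of its floor; 150 mm across the rim, floor about 114 mm across, 28 mm high, fixed to the bench. No magnetic pull is felt. Its floor is 6 mm above the origin. Origin: centre of its underside. Place of the collar.
- tin: scrap tin: low round straight-walled tin, bare metal inside with rolled rim, 136 mm across the rim, 126 mm inside, 32 mm high, fixed to the bench, empty. Its floor is 4 mm above the origin. Origin: centre of its underside. Place of the bearing.
- carton: open cardboard carton with its four flaps folded outwards (they reach 22 mm beyond the walls), 150 mm along x, 140 mm along y, walls and floor 4 mm, 35 mm high, fixed to the bench, empty. Its floor is 4 mm above the origin. Origin: centre of its underside. Place of the small gear.
- basket: perforated sheet-steel wash basket, 160 mm along x, 150 mm along y, walls and floor 3 mm, 30 mm high, wire rim, fixed to the bench, empty. Its floor is 3 mm above the origin. Origin: centre of its underside. Place of the large gear.
- oiler: red pump oil can with a thin brass spout and steel thumb lever, body 52 mm across, 82 mm high, spout tip at 130 mm, leaning out 32 mm from the axis. It stands loose on the bench among the containers, to be left standing where it is. Origin: centre of its underside.
Things that resemble listed ones, but are neither listed nor needed, are in the scene too. What is shaped like the dish but turquoise is not meant.

How it is judged:
By the outcome, as a careful person would: the job done as asked, in the order asked, and still so for the second after the job is handed in, with the robot touching nothing.
It also fails if it takes over 118 s, if anything falls off the work surface, if the arm or the gripper's body presses on something with over 40 N, if the wrist force passes 120 N, or if a joint passes its speed limit or range.

## Working session

There is one attempt and no reset: what is moved stays moved. The work goes in short steps, Python scripts to look and compute and a tool call to move; the robot and the scene stay as the last step left them, time stands still between calls to the robot, and variables do not carry over. Pictures are saved under pics/ and viewed, about 12 in all and at most 16, crops included, and the job is handed in when it is done.

Besides the shell and the picture viewer there is one more tool, called after "Emit:" by a JSON object that holds its "method" and its "body". servo_tool: Moves the arm, as the interface text tells. Its arguments: {"type":"object","properties":{"plan":{"type":"array"},"force":{"type":"number"}},"required":["plan"]}

```bash
mkdir -p pics; ls
cat > h.py <<'E'
import numpy as np, cv2
from plant import monitor, eyes, job, robot
def snap(n,f):
    i=eyes.camera_info(n); im=eyes.read_camera(n); cv2.imwrite(f'pics/{f}.png',im[:,:,::-1]); np.savez(f'pics/{f}.npz',**{k:np.array(i[k]) for k in('mtx','R','t')}); return im
def ray(f,u,v,z):
    c=np.load(f'pics/{f}.npz'); d=c['R'].T@np.linalg.solve(c['mtx'],[u,v,1]); o=-c['R'].T@c['t']; return (o+d*(z-o[2])/d[2]).round(4)
def proj(f,X):
    c=np.load(f'pics/{f}.npz'); p=c['mtx']@(c['R']@np.array(X)+c['t']); return (p[:2]/p[2]).round(1)
E
python3 - <<'E'
from h import *
print(robot.tips_ahead, monitor.read_state())
for n in('top','side'):
    snap(n,n+'0'); c=np.load(f'pics/{n}0.npz'); print(n,-c['R'].T@c['t'],c['mtx'][0,0])
E
```

```text
pics
0.011 {'t': 0.0, 'q': array([ 1.05762128e+00,  1.31130435e-01,  1.48926450e+00, -2.24019239e-05,
        1.52300742e+00, -8.54016514e-02]), 'dq': array([-0.00084728, -0.00169532, -0.00015224,  0.00252552, -0.00077286,
        0.00029508]), 'joint_torque': array([-2.26216325e-03, -5.59841931e+01, -4.91751981e+01,  7.64779304e-02,
        3.58786946e-02, -1.66755781e-04]), 'tool_pos': array([0.24862641, 0.54546282, 0.22861391]), 'orientation': array([-6.66722638e-01, -3.06950484e+00,  2.72622794e-03]), 'force': array([-0.31409299,  0.1275945 , -0.1569648 ]), 'wrist_torque': array([ 0.06386655, -0.02414152, -0.01037012]), 'opening': 0.0933398622124181}
top [ 0.49206714 -0.10260564  1.11039826] 373.7722336455346
side [ 0.01046274 -0.72873626  0.82435137] 366.53764215481067
```

View pics/top0.png

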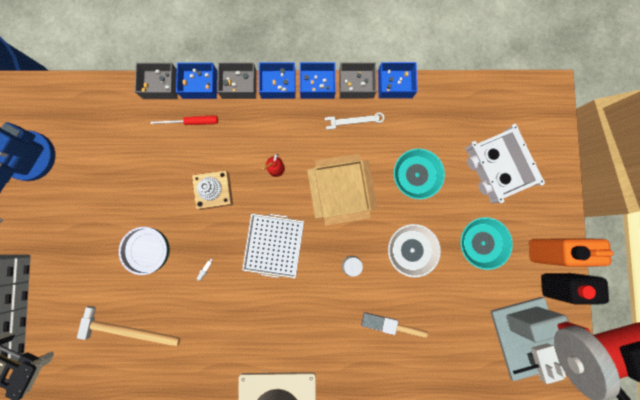

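View pics/side0.png

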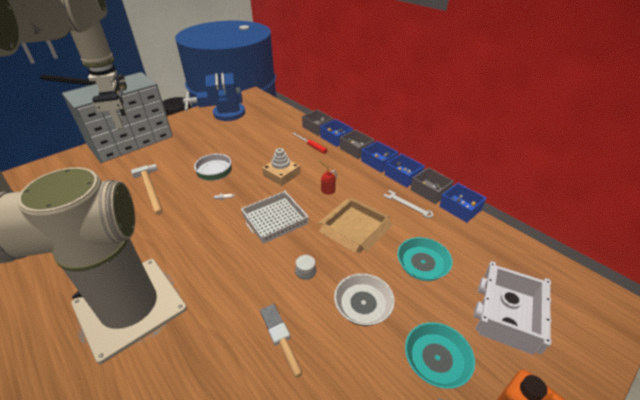

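Top view: stand (210,188), basket (272,245), carton (341,190), oiler (275,166), steel dish with dark disc (414,250), turquoise decoys (418,174) and (486,243), round tin (144,250), and a small grey can (353,266) that is too small to be the tin. I'll check these choices in an enlarged crop.

Run:
```python
from h import *
im=cv2.imread('pics/top0.png')
a=cv2.resize(im[140:285,110:310],None,fx=4,fy=4,interpolation=cv2.INTER_CUBIC)
b=cv2.resize(im[140:285,290:450],None,fx=4,fy=4,interpolation=cv2.INTER_CUBIC)
cv2.imwrite('pics/c1.png',a);cv2.imwrite('pics/c2.png',b)
for n,u,v,z in[('stand',209,187,.1),('tin',144,250,.032),('basket',272.5,246,.0),('carton',340,191,.03),('dish',414,250.5,.028),('oil',275,167,.08),('turq',418,174,.028)]: print(n,ray('top0',u,v,z))
```

```text
stand [0.63   0.1761 0.1   ]
tin [0.4593 0.3755 0.032 ]
basket [0.4674 0.0136 0.    ]
carton [ 0.626  -0.1853  0.03  ]
dish [ 0.4524 -0.3967  0.028 ]
oil [ 0.6881 -0.0007  0.08  ]
turq [ 0.6754 -0.4156  0.028 ]
```

View pics/c1.png

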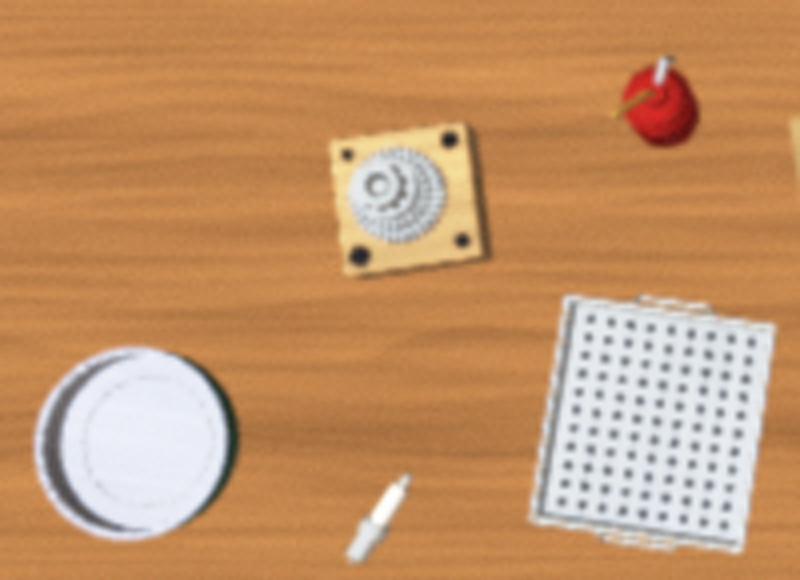

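View pics/c2.png

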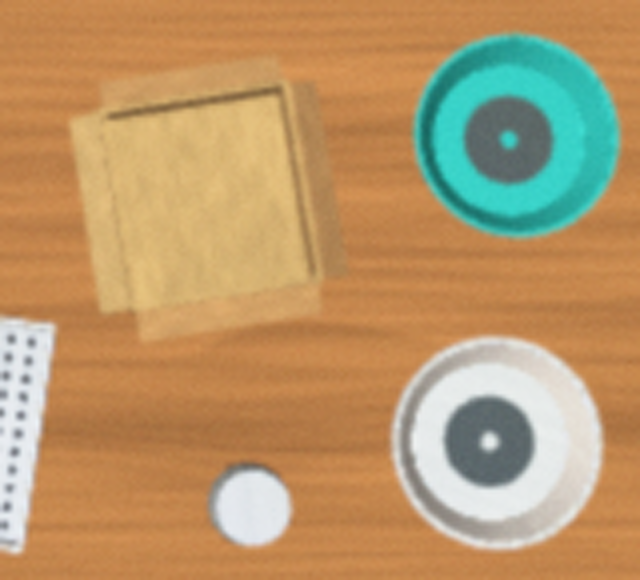

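The crops confirm it: bare-steel dish with dark magnet (490,441 in crop 2), turquoise one rejected, round straight-walled tin (135,443 in crop 1), the small grey can (252,505) is not a container. Collar centre is near (379,185) in crop 1.

Run:
```python
from h import *
for n,u,v,z in[('collar',379/4+110,185/4+140,.109),('tinrim',143.8,250.75,.032),('tinfloor',147.5,250,.004),('basket',273.5,245.9,.03),('carton',343,189,.035),('dishrim',414.25,250.75,.028),('magnet',412.5,250.25,.006),('oil',110+660/4,140+106/4,.08),('spout',110+615/4,140+116/4,.13)]: print(n,ray('top0',u-.5,v-.5,z))
from scipy.spatial.transform import Rotation as Ro
s=monitor.read_state(); i=eyes.camera_info('wrist'); R=Ro.from_rotvec(s['orientation']).as_matrix()
o=-np.array(i['R']).T@i['t']; print('cam in tool',R.T@(o-s['tool_pos']), 'axis in tool',R.T@np.array(i['R'])[2],'f',i['mtx'][0][0]); print(R.round(3))
```

```text
collar [0.6322 0.1864 0.109 ]
tinrim [0.4586 0.3774 0.032 ]
tinfloor [0.4599 0.3792 0.004 ]
basket [0.4698 0.009  0.03  ]
carton [ 0.6326 -0.1922  0.035 ]
dishrim [ 0.4531 -0.396   0.028 ]
magnet [ 0.4538 -0.3969  0.006 ]
oil [0.691  0.0007 0.08  ]
spout [0.6747 0.0254 0.13  ]
cam in tool [ 0.07943276  0.00037539 -0.15434939] axis in tool [-2.80403057e-01 -8.67323167e-04  9.59881958e-01] f 347.12352007968497
[[-0.91   0.415 -0.001]
 [ 0.415  0.91  -0.001]
 [ 0.    -0.002 -1.   ]]
```

Emit:
{"method": "servo_tool", "body": {"plan": [[[-1,32,-30,0,0,0,-0.066],[-1,32,-30,0,0,0,-0.066],[-1,32,-30,0,0,0,-0.066],[-1,32,-30,0,0,0,-0.066],[-1,32,-30,0,0,0,-0.066],[-1,32,-30,0,0,0,-0.066],[-1,32,-30,0,0,0,-0.066],[-1,32,-30,0,0,0,-0.066],[-1,32,-30,0,0,0,-0.066],[-1,32,-30,0,0,0,-0.066],[-1,32,-30,0,0,0,-0.066],[-1,0,0,0,0,0,0]]], "force": 25}}

```text
t: 1.3
tool_pos: [0.6037, 0.2113, 0.2285]
orientation: [1.723, 2.626, -0.003]
force: [-0.4, -0.2, 0.3]
opening: 0.0932
```

Run:
```python
from h import *
s=monitor.read_state(); im=snap('wrist','w1'); print(s['t'],s['tool_pos'],s['orientation'],s['force'])
p=proj('w1',[.6322,.1864,.109]); print(p)
cv2.imwrite('pics/w1c.png',cv2.resize(im[:,:,::-1],None,fx=1.25,fy=1.25))
```

```text
1.3 [0.60367234 0.21130393 0.22846082] [ 1.72269929  2.62625782 -0.00277937] [-0.42157675 -0.22254037  0.27912875]
[337.9 238.8]
```

View pics/w1c.png

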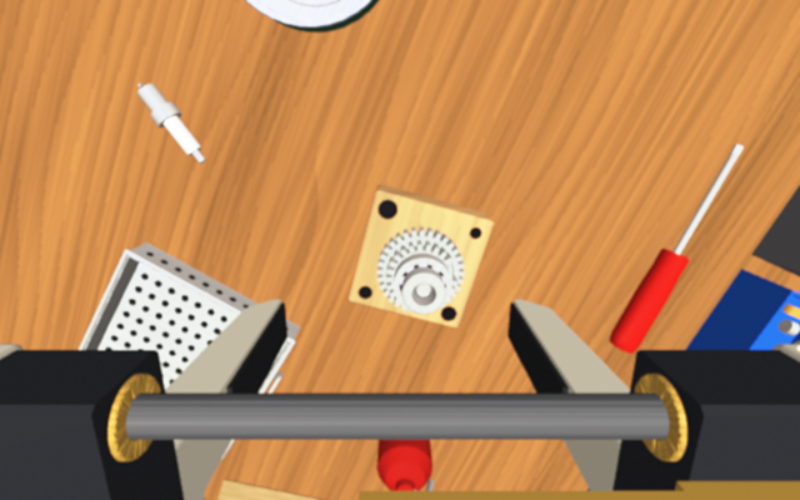

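Wrist view: collar at the top of the stack at (424,290), stand block around (421,258), screwdriver at right, tin at the top edge, oiler (404,465).

Run:
```python
from h import *
im=cv2.imread('pics/w1.png')
print(ray('w1',424/1.25-.4,290/1.25-.4,.109))
# block top corners (full pix/1.25)
pts=np.array([[380,186],[494,220],[458,328],[349,301]])/1.25
for p in pts: print(ray('w1',*(p-.4),.04))
print('mean',np.mean([ray('w1',*(p-.4),.04) for p in pts],0))
cv2.imwrite('pics/w1d.png',cv2.resize(im[140:270,270:410],None,fx=5,fy=5,interpolation=cv2.INTER_CUBIC))
```

```text
[0.6302 0.1926 0.109 ]
[0.5769 0.2355 0.04  ]
[0.6717 0.247  0.04  ]
[0.6867 0.1492 0.04  ]
[0.5906 0.1349 0.04  ]
mean [0.631475 0.19165  0.04    ]
```

View pics/w1d.png

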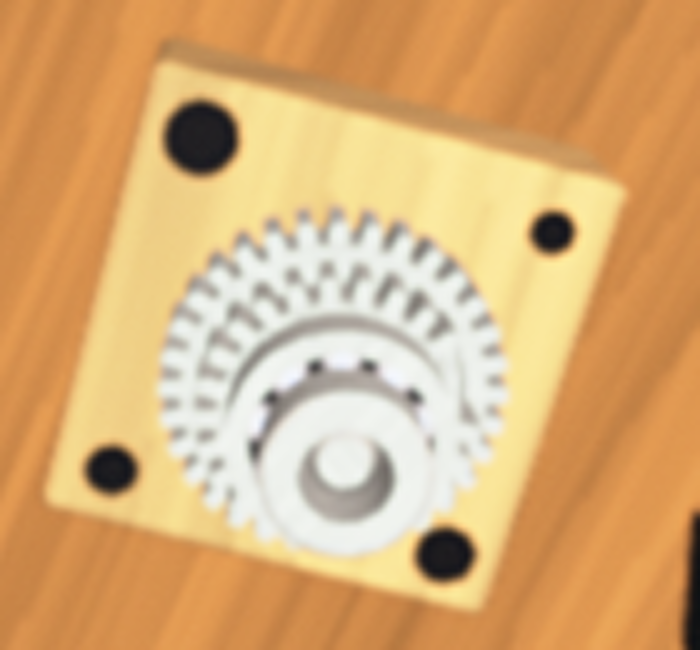

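Run:
```python
from h import *
f=lambda x,y:(x/5+270-.4,y/5+140-.4)
print(ray('w1',*f(347,472),.109), ray('w1',*f(347,462),.102))
P=[ray('w1',*f(*p),.04) for p in [(160,68),(622,190),(480,608),(48,498)]]; print(np.mean(P,0), [np.linalg.norm(P[i]-P[i-1]).round(4) for i in range(4)])
print(ray('w1',*f(334,375),.065))
print(monitor.read_state()['tool_pos'])
```

```text
[0.6313 0.1907 0.109 ] [0.6321 0.19   0.102 ]
[0.6313   0.190375 0.04    ] [np.float64(0.095), np.float64(0.0961), np.float64(0.0959), np.float64(0.0964)]
[0.6303 0.193  0.065 ]
[0.60207731 0.21345814 0.22849437]
```

Emit:
{"method": "servo_tool", "body": {"plan": [[[-0.4,10,-8,-20,0,0,0],[-0.4,10,-8,-20,0,0,0],[-0.4,9,-8,-20,0,0,0],[-0.4,0,0,-20,0,0,0],[-0.4,0,0,-20,0,0,0],[-0.4,0,0,-12,0,0,0],[-0.4,0,0,-8,0,0,0],[-0.4,0,0,0,0,0,0],[-0.4,0,0,0,0,0,0]]], "force": 15}}

```text
t: 2.25
tool_pos: [0.6302, 0.1924, 0.1105]
orientation: [1.712, 2.633, 0.001]
force: [0.4, -1.1, 0.8]
opening: 0.065
```

Run:
```python
from h import *
s=monitor.read_state(); im=snap('wrist','w2'); print(s['t'],s['tool_pos'],s['orientation'],s['force'])
print(proj('w2',[.6315,.19,.109]))
cv2.imwrite('pics/w2c.png',cv2.resize(im[150:400,120:520,::-1],None,fx=2,fy=2))
```

```text
2.25 [0.63018975 0.1923856  0.11053728] [1.71245300e+00 2.63303582e+00 1.25576060e-03] [ 0.38975885 -1.14312826  0.76480505]
[319.4 271.6]
```

View pics/w2c.png

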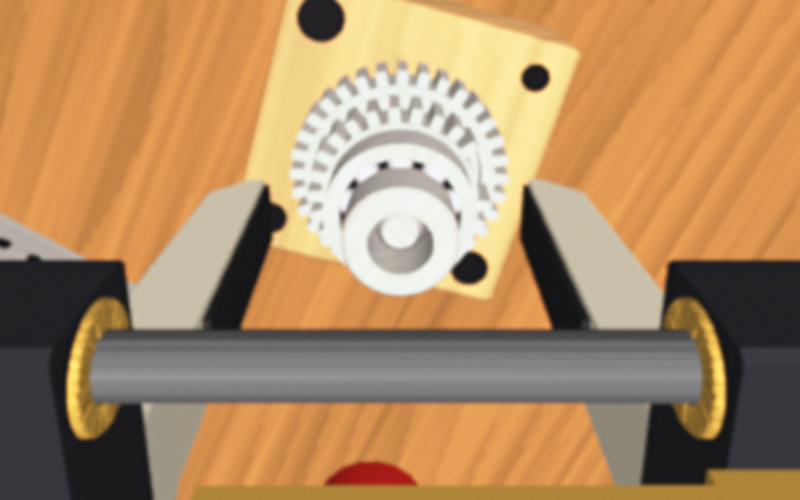

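Collar centre at (402,241), within 1 mm of prediction; jaws (265..525) straddle it centrally. Closing.

Emit:
{"method": "servo_tool", "body": {"plan": [[[-0.4,0,0,-2,0,0,0],[1,0,0,0,0,0,0],[1,0,0,0,0,0,0],[1,0,0,0,0,0,0],[1,0,0,0,0,0,0],[1,0,0,0,0,0,0],[1,0,0,0,0,0,0]]], "force": 15}}

```text
t: 3.0
tool_pos: [0.6299, 0.1919, 0.1077]
orientation: [1.713, 2.633, 0.0]
force: [-0.0, 0.3, 0.0]
opening: 0.0285
```

Emit:
{"method": "servo_tool", "body": {"plan": [[[1,0,0,10,0,0,0],[1,0,0,30,0,0,0],[1,0,0,35,0,0,0],[1,-7,-20,35,0,0,-0.04],[1,-13,-44,25,0,0,-0.08],[1,-13,-44,0,0,0,-0.08],[1,-13,-44,0,0,0,-0.08],[1,-13,-44,0,0,0,-0.08],[1,-13,-44,0,0,0,-0.08],[1,-13,-44,0,0,0,-0.08],[1,-13,-44,0,0,0,-0.08],[1,-13,-44,0,0,0,-0.08]]]}}

```text
t: 4.2
tool_pos: [0.5187, -0.1798, 0.2426]
orientation: [2.496, 1.906, 0.001]
force: [0.0, -0.4, -0.7]
opening: 0.0284
```

Emit:
{"method": "servo_tool", "body": {"plan": [[[1,-13,-43,0,0,0,-0.08],[1,-13,-43,0,0,0,-0.08],[1,-13,-43,0,0,0,-0.08],[1,-13,-43,-20,0,0,-0.08],[1,-13,-44,-40,0,0,-0.08],[1,0,0,-40,0,0,0],[1,0,0,0,0,0,0],[1,0,0,0,0,0,0]]]}}

```text
t: 5.0
tool_pos: [0.4565, -0.3856, 0.149]
orientation: [-2.821, -1.377, 0.001]
force: [0.5, 0.0, 0.3]
opening: 0.0284
```

Run:
```python
from h import *
s=monitor.read_state(); im=snap('wrist','w3'); print(s['t'],s['tool_pos'],s['orientation'],s['force'],s['opening'])
print(proj('w3',[.4535,-.3965,.006]))
cv2.imwrite('pics/w3c.png',cv2.resize(im[50:400,60:580,::-1],None,fx=1.5,fy=1.5))
```

```text
5.0 [ 0.45646024 -0.38558091  0.14899083] [-2.82138981e+00 -1.37717061e+00  6.62016381e-04] [0.52439617 0.02096483 0.34336136] 0.028405473688463773
[324.3 202.8]
```

View pics/w3c.png

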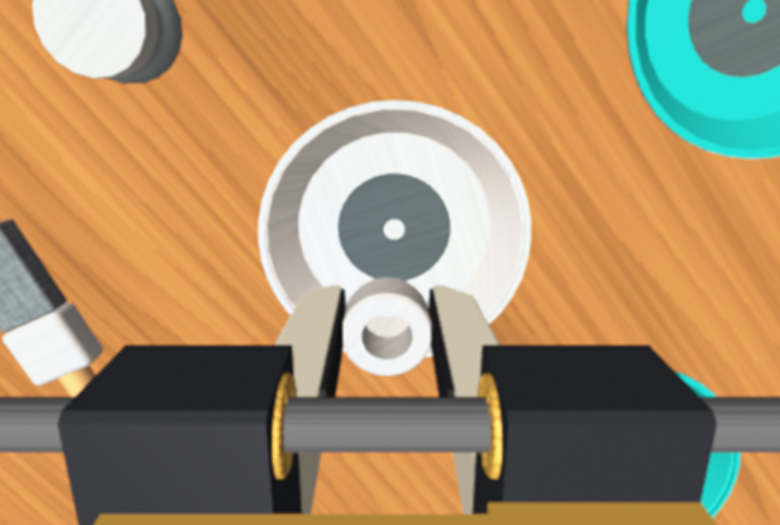

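Collar held level in the jaws at (387,333); dish magnet centre (394,229) agrees with prediction to ~1 mm.

Run:
```python
from h import *
print(ray('w3',322.3,202.3,.006)); s=monitor.read_state(); print(s['tool_pos'],s['t'],s['force'])
```

```text
[ 0.4524 -0.395   0.006 ]
[ 0.45763716 -0.386212    0.15084068] 5.05 [ 1.18279671  0.12659847 -0.17609638]
```

Emit:
{"method": "servo_tool", "body": {"plan": [[[1,-2.5,-5,-30,0,0,0],[1,-2,-5,-30,0,0,0],[1,0,0,-30,0,0,0],[1,0,0,-20,0,0,0],[1,0,0,-12,0,0,0],[1,0,0,-4,0,0,0],[1,0,0,0,0,0,0],[1,0,0,0,0,0,0]]]}}

```text
t: 5.85
tool_pos: [0.4535, -0.3972, 0.0248]
orientation: [2.821, 1.377, 0.001]
force: [-0.4, 1.0, 1.0]
opening: 0.0285
```

Emit:
{"method": "servo_tool", "body": {"plan": [[[1,0,0.5,-2,0,0,0],[1,0,0,-1,0,0,0],[1,0,0,-1,0,0,0],[1,0,0,0,0,0,0],[1,0,0,0,0,0,0]]]}}

```text
t: 6.35
tool_pos: [0.4528, -0.3963, 0.0205]
orientation: [2.822, 1.377, 0.001]
force: [-2.6, 3.6, 10.4]
opening: 0.0284
```

Emit:
{"method": "servo_tool", "body": {"plan": [[[0.2,0,0,0,0,0,0],[0.0,0,0,0,0,0,0],[-0.2,0,0,0,0,0,0],[-0.2,0,0,20,0,0,0],[-0.2,0,0,40,0,0,0],[-0.4,0,0,45,0,0,0],[-0.4,7,20,45,0,0,0.04],[-0.4,13,44,30,0,0,0.08],[-0.4,13,44,0,0,0,0.08],[-0.4,13,44,0,0,0,0.08],[-0.4,13,44,0,0,0,0.08],[-0.4,13,44,0,0,0,0.08]]]}}

```text
t: 7.55
tool_pos: [0.5233, -0.158, 0.1961]
orientation: [2.452, 1.964, 0.0]
force: [1.8, -0.2, 0.4]
opening: 0.0649
```

Emit:
{"method": "servo_tool", "body": {"plan": [[[-0.4,13,43,0,0,0,0.08],[-0.4,13,43,0,0,0,0.08],[-0.4,13,43,0,0,0,0.08],[-0.4,13,43,0,0,0,0.08],[-0.4,13,43,0,0,0,0.08],[-0.4,13,43,0,0,0,0.08],[-0.4,13,43,-25,0,0,0.08],[-0.4,13,40,-35,0,0,0.04],[-0.4,0,0,0,0,0,0],[-0.4,0,0,0,0,0,0]]]}}

```text
t: 8.55
tool_pos: [0.6245, 0.1772, 0.1377]
orientation: [-1.763, -2.598, 0.005]
force: [0.4, -1.0, 0.2]
opening: 0.0654
```

Run:
```python
from h import *
im=snap('wrist','w4');im2=snap('top','top1'); s=monitor.read_state();print(s['t'],s['tool_pos'],s['force'],s['opening'])
print(proj('w4',[.6315,.19,.093]))
a=cv2.resize(im[100:300,180:460,::-1],(560,400),interpolation=cv2.INTER_CUBIC)
b=cv2.resize(im2[210:290,380:450,::-1],(230,263),interpolation=cv2.INTER_CUBIC); b=cv2.copyMakeBorder(b,0,137,0,0,0)
cv2.imwrite('pics/w4c.png',np.hstack([a,b]))
```

```text
8.65 [0.62620769 0.17590664 0.14087374] [ 0.346836   -0.09792894 -0.01543006] 0.06530927910414937
[337.7 219.9]
```

View pics/w4c.png

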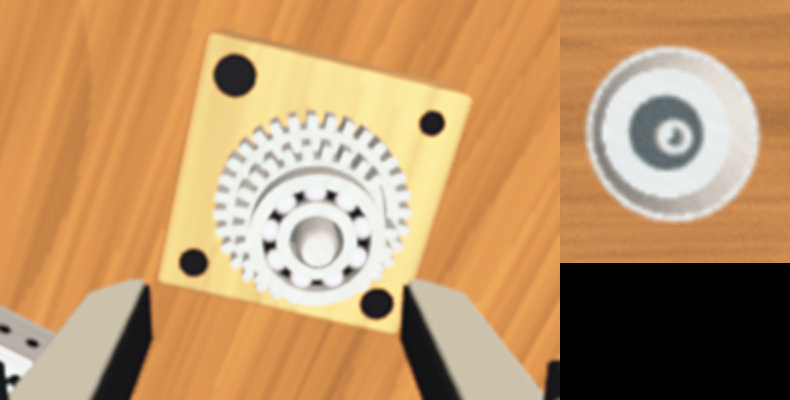

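Bearing now on top, centre at (316,240), spot on the prediction; the collar sits in the dish's middle (675,136).

Emit:
{"method": "servo_tool", "body": {"plan": [[[-0.4,3,7,0,0,0,0],[-0.4,2.5,7,-10,0,0,0],[-0.4,0,0,-15,0,0,0],[-0.4,0,0,-15,0,0,0],[-0.4,0,0,-7,0,0,0],[-0.4,0,0,0,0,0,0],[-0.4,0,0,0,0,0,0]]]}}

```text
t: 9.35
tool_pos: [0.6309, 0.1905, 0.0924]
orientation: [-1.766, -2.598, 0.001]
force: [0.4, -0.9, 0.1]
opening: 0.0649
```

Emit:
{"method": "servo_tool", "body": {"plan": [[[1,0,0,0.5,0,0,0],[1,0,0,0,0,0,0],[1,0,0,0,0,0,0],[1,0,0,0,0,0,0],[1,0,0,0,0,0,0],[1,0,0,0,0,0,0]]], "force": 20}}

```text
t: 9.95
tool_pos: [0.6314, 0.1908, 0.0938]
orientation: [1.766, 2.598, 0.001]
force: [-0.3, 0.8, 3.0]
opening: 0.0388
```

Emit:
{"method": "servo_tool", "body": {"plan": [[[1,0,0,5,0,0,0],[1,0,0,15,0,0,0],[1,0,0,25,0,0,0],[1,0,0,25,0,0,0],[1,-12,13,15,0,0,0.03],[1,-24,26,0,0,0,0.04],[1,-24,26,0,0,0,0.04],[1,-24,26,0,0,0,0.04],[1,-24,26,0,0,0,0.04],[1,-24,26,0,0,0,0.04],[1,-24,26,-20,0,0,0.04],[1,-16,18,-20,0,0,0.03]]]}}

```text
t: 11.15
tool_pos: [0.457, 0.3803, 0.1393]
orientation: [1.351, 2.836, 0.004]
force: [-0.1, 0.4, -2.2]
opening: 0.0384
```

Run:
```python
from h import *
im=snap('wrist','w5'); s=monitor.read_state();print(s['t'],s['tool_pos'],s['force'],s['opening'])
print(proj('w5',[.459,.378,.004]),proj('w5',[.459,.378,.032]))
cv2.imwrite('pics/w5c.png',cv2.resize(im[:,60:580,::-1],None,fx=1.5,fy=1.5))
```

```text
11.2 [0.45296679 0.3809921  0.13445989] [-2.45619946  0.50854771 -3.68471917] 0.038301184589761665
[318.  198.8] [318.1 208.5]
```

View pics/w5c.png

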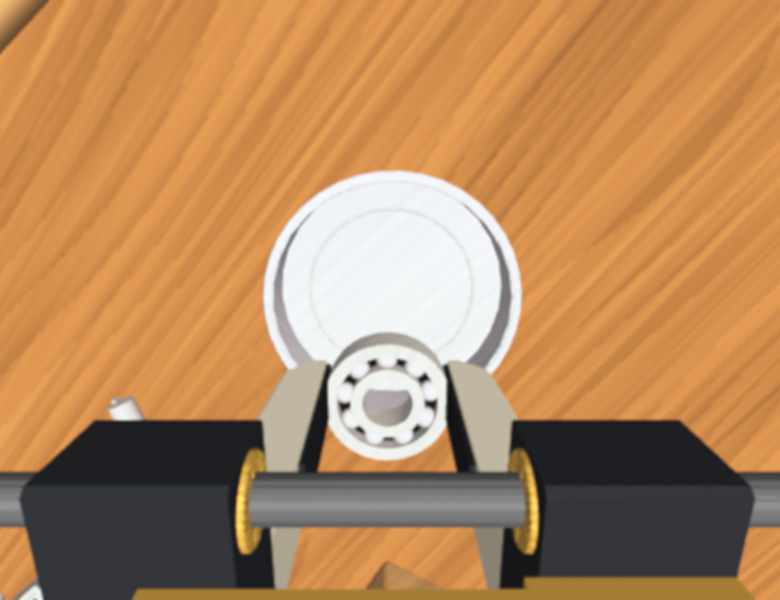

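Bearing held level (388,397); the tin rim spans x 264–521, top 170, seemingly ~1 cm further than predicted, but the arm was still moving. I'll fit the rim in a settled frame.

Run:
```python
from h import *
from scipy.optimize import least_squares
im=snap('wrist','w6'); s=monitor.read_state();print(s['t'],s['tool_pos'],s['force'])
hsv=cv2.cvtColor(im,cv2.COLOR_RGB2HSV); m=((hsv[:,:,1]<70)&(hsv[:,:,2]>110)).astype(np.uint8)
print(proj('w6',[.459,.378,.032]))
pts=[]
for a in np.radians(np.arange(200,341,5)):  # upper half, rays from outside in
    c=np.array([321,250.])
    for r in range(140,40,-1):
        u,v=c+r*np.array([np.cos(a),np.sin(a)])
        if 0<=int(v)<400 and m[int(v),int(u)]: pts.append((u,v));break
pts=np.array(pts)
W=np.array([ray('w6',u,v,.032) for u,v in pts])[:,:2]
f=least_squares(lambda p:np.hypot(*(W-p).T)-.068,[.459,.378],loss='soft_l1',f_scale=.002); print(f.x,f.fun.round(4)*1000)
```

```text
11.25 [0.45418943 0.37920015 0.13525238] [ 0.02734335  0.21013622 -1.60125944]
[322.4 214.5]
[0.45845178 0.38298313] [-0.9 -0.6 -1.1 -0.1 -0.3 -0.4 -0.3 -0.6 -0.8 -0.   0.4  0.3 -0.1  0.4
  0.4  0.1  0.8  0.3 -0.5  0.4  0.2 -0.3 -0.5 -0.5 -0.8 -0.1 -0.6 -1.
 -1.1]
```

Emit:
{"method": "servo_tool", "body": {"plan": [[[1,2,1,-20,0,0,0],[1,2,1,-30,0,0,0],[1,0,0,-30,0,0,0],[1,0,0,-20,0,0,0],[1,0,0,-10,0,0,0],[1,0,0,-3,0,0,0],[1,0,0,0,0,0,0],[1,0,0,0,0,0,0]]]}}

```text
t: 12.05
tool_pos: [0.4642, 0.3803, 0.027]
orientation: [1.357, 2.832, 0.003]
force: [0.1, -0.2, -0.8]
opening: 0.0386
```

Emit:
{"method": "servo_tool", "body": {"plan": [[[1,-3,0,-3,0,0,0],[1,-2,0,-2,0,0,0],[1,0,0,0,0,0,0],[1,0,0,0,0,0,0]]]}}

```text
t: 12.45
tool_pos: [0.458, 0.3797, 0.0203]
orientation: [-1.357, -2.833, 0.0]
force: [1.0, -0.5, -1.1]
opening: 0.0387
```

Emit:
{"method": "servo_tool", "body": {"plan": [[[1,0,0,-1.5,0,0,0],[1,0,0,-1,0,0,0],[1,0,0,0,0,0,0],[1,0,0,0,0,0,0]]]}}

```text
t: 12.85
tool_pos: [0.4583, 0.3797, 0.0178]
orientation: [1.358, 2.833, 0.0]
force: [-1.1, -0.0, 1.5]
opening: 0.0387
```

Emit:
{"method": "servo_tool", "body": {"plan": [[[1,0,0,-0.5,0,0,0],[0.1,0,0,0,0,0,0],[-0.1,0,0,0,0,0,0],[-0.2,0,0,0,0,0,0],[-0.2,0,0,20,0,0,0],[-0.2,0,0,40,0,0,0],[-0.6,12,-13,40,0,0,-0.03],[-0.6,24,-26,10,0,0,-0.04],[-0.6,24,-26,0,0,0,-0.04],[-0.6,24,-26,0,0,0,-0.04],[-0.6,24,-26,0,0,0,-0.04],[-0.6,24,-26,0,0,0,-0.04]]]}}

```text
t: 14.05
tool_pos: [0.5909, 0.2356, 0.1272]
orientation: [-1.676, -2.657, -0.0]
force: [-0.0, 0.2, 0.8]
opening: 0.0746
```

Emit:
{"method": "servo_tool", "body": {"plan": [[[-0.6,20,-26,0,0,0,-0.04],[-0.6,18,-24,0,0,0,-0.03],[-0.6,0,0,0,0,0,0],[-0.6,0,0,0,0,0,0]]]}}

```text
t: 14.45
tool_pos: [0.6282, 0.1862, 0.1269]
orientation: [-1.767, -2.597, 0.0]
force: [-0.2, -0.5, -1.3]
opening: 0.0744
```

Run:
```python
from h import *
im=snap('wrist','w7');im2=snap('top','top2'); s=monitor.read_state();print(s['t'],s['tool_pos'],s['orientation'],s['force'],s['opening'])
p=proj('w7',[.6315,.19,.080]);print(p)
u,v=int(p[0]),int(p[1])
a=cv2.resize(im[v-60:v+60,u-65:u+65,::-1],(520,480),interpolation=cv2.INTER_CUBIC);print(u,v)
b=cv2.resize(im2[215:285,110:180,::-1],(240,240),interpolation=cv2.INTER_CUBIC); b=cv2.copyMakeBorder(b,0,240,0,0,0)
cv2.imwrite('pics/w7c.png',np.hstack([a,b]))
```

```text
14.55 [0.62753685 0.18742091 0.126969  ] [-1.76432731e+00 -2.59847714e+00  3.25708476e-04] [-0.89475401 -0.34547918 -0.65549828] 0.07429919003659277
[326.1 229.3]
326 229
```

View pics/w7c.png

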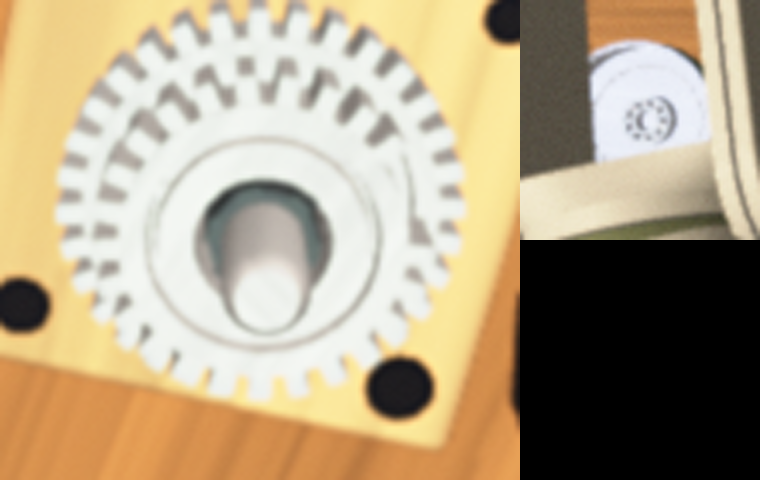

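Small gear on top, centre (262,243); broken teeth on the right, between about 3° and 44°, so the jaws need turning about 46° clockwise. Bearing lies in the tin's middle (650,120).

Emit:
{"method": "servo_tool", "body": {"plan": [[[-0.6,2,1.5,0,0,0,-0.134],[-0.6,1.5,1,0,0,0,-0.134],[-0.6,0,0,0,0,0,-0.134],[-0.6,0,0,0,0,0,-0.134],[-0.6,0,0,0,0,0,-0.134],[-0.6,0,0,-10,0,0,-0.134],[-0.6,0,0,-15,0,0,0],[-0.6,0,0,-15,0,0,0],[-0.6,0,0,-7,0,0,0],[-0.6,0,0,0,0,0,0],[-0.6,0,0,0,0,0,0]]]}}

```text
t: 15.65
tool_pos: [0.6315, 0.1892, 0.08]
orientation: [-2.641, -1.702, 0.001]
force: [-0.8, 0.4, 0.3]
opening: 0.0746
```

Emit:
{"method": "servo_tool", "body": {"plan": [[[-0.6,0,0.5,-1,0,0,0],[1,0,0,0,0,0,0],[1,0,0,0,0,0,0],[1,0,0,0,0,0,0],[1,0,0,0,0,0,0],[1,0,0,0,0,0,0]]], "force": 35}}

```text
t: 16.25
tool_pos: [0.632, 0.1897, 0.0797]
orientation: [2.641, 1.7, 0.001]
force: [0.4, -0.5, 1.3]
opening: 0.0522
```

Emit:
{"method": "servo_tool", "body": {"plan": [[[1,0,0,5,0,0,0],[1,0,0,20,0,0,0],[1,0,0,35,0,0,0],[1,0,0,40,0,0,0],[1,0,0,40,0,0,0],[1,0,-20,20,0,0,0],[1,0,-40,0,0,0,0],[1,0,-40,0,0,0,0],[1,0,-40,0,0,0,0],[1,0,-40,0,0,0,0],[1,0,-40,0,0,0,0],[1,0,-40,0,0,0,0]]]}}

```text
t: 17.45
tool_pos: [0.631, -0.0717, 0.2389]
orientation: [-2.641, -1.7, 0.001]
force: [0.8, 0.3, -2.3]
opening: 0.0521
```

Emit:
{"method": "servo_tool", "body": {"plan": [[[1,0,-40,0,0,0,0],[1,0,-40,0,0,0,0],[1,0,-30,-10,0,0,0],[1,0,-10,-30,0,0,0],[1,0,0,-40,0,0,0],[1,0,0,0,0,0,0],[1,0,0,0,0,0,0]]]}}

```text
t: 18.15
tool_pos: [0.6306, -0.1897, 0.1585]
orientation: [-2.639, -1.699, 0.003]
force: [0.8, 0.0, -2.2]
opening: 0.0524
```

Run:
```python
from h import *
im=snap('wrist','w8'); s=monitor.read_state();print(s['t'],s['tool_pos'],s['orientation'],s['force'],s['opening'])
print((proj('w8',[.6326,-.192,.004])-[60,0])*1.5,(proj('w8',[.6326,-.192,.035])-[60,0])*1.5)
cv2.imwrite('pics/w8c.png',cv2.resize(im[:,60:580,::-1],None,fx=1.5,fy=1.5))
```

```text
18.2 [ 0.63203904 -0.19001049  0.16071035] [2.64095848e+00 1.70077902e+00 6.45463103e-04] [ 0.65556006  0.56715779 -0.61444316] 0.05244670891663386
[394.05 285.  ] [394.65 298.95]
```

View pics/w8c.png

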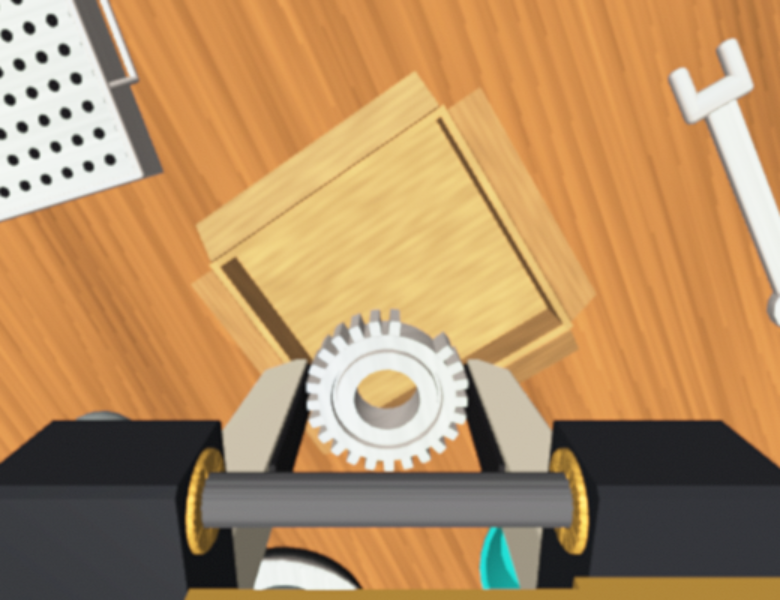

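Gear held level (387,392), gap at its far side; carton corners (438,106), (210,263), (573,325).

Run:
```python
from h import *
P=[ray('w8',x/1.5+60-.3,y/1.5-.3,.035) for x,y in[(438,106),(210,263),(573,325)]]
print(P,np.linalg.norm(P[0]-P[1]),np.linalg.norm(P[0]-P[2]),(P[1]+P[2])/2)
```

```text
[array([ 0.6934, -0.109 ,  0.035 ]), array([ 0.5492, -0.1315,  0.035 ]), array([ 0.7176, -0.247 ,  0.035 ])] 0.1459448183389873 0.14010581715260792 [ 0.6334  -0.18925  0.035  ]
```

Emit:
{"method": "servo_tool", "body": {"plan": [[[1,1,-0.5,-25,0,0,0],[1,0,0,-35,0,0,0],[1,0,0,-35,0,0,0],[1,0,0,-25,0,0,0],[1,0,0,-12,0,0,0],[1,0,0,-4,0,0,0],[1,0,0,0,0,0,0],[1,0,0,0,0,0,0],[1,0,0,0,0,0,0]]]}}

```text
t: 19.1
tool_pos: [0.6341, -0.1913, 0.0255]
orientation: [2.639, 1.699, 0.003]
force: [0.2, 0.6, -2.2]
opening: 0.0529
```

Emit:
{"method": "servo_tool", "body": {"plan": [[[1,-0.5,0.5,-3,0,0,0],[1,0,0,-1.5,0,0,0],[1,0,0,-1,0,0,0],[1,0,0,0,0,0,0],[1,0,0,0,0,0,0]]]}}

```text
t: 19.6
tool_pos: [0.6323, -0.1903, 0.0187]
orientation: [2.642, 1.7, 0.0]
force: [-3.8, 1.0, 5.4]
opening: 0.0522
```

Emit:
{"method": "servo_tool", "body": {"plan": [[[-0.2,0,0,0,0,0,0],[-0.5,0,0,0,0,0,0],[-0.5,0,0,0,0,0,0],[-0.5,0,0,20,0,0,0],[-0.5,0,0,40,0,0,0],[-0.5,0,0,45,0,0,0],[-0.5,0,0,45,0,0,0],[-1,0,0,45,0,0,0],[-1,0,20,25,0,0,0],[-1,0,40,0,0,0,0],[-1,0,40,0,0,0,0],[-1,0,40,0,0,0,0]]]}}

```text
t: 20.8
tool_pos: [0.6322, -0.0492, 0.2382]
orientation: [2.642, 1.699, 0.001]
force: [0.3, 0.6, 0.5]
opening: 0.0932
```

Emit:
{"method": "servo_tool", "body": {"plan": [[[-1,0,40,0,0,0,0],[-1,0,40,0,0,0,0],[-1,0,40,0,0,0,0],[-1,0,40,0,0,0,0],[-1,0,40,0,0,0,0],[-1,0,40,-20,0,0,0],[-1,0,0,-40,0,0,0],[-1,0,0,-40,0,0,0],[-1,0,0,0,0,0,0],[-1,0,0,0,0,0,0]]]}}

```text
t: 21.8
tool_pos: [0.6316, 0.1894, 0.1375]
orientation: [-2.641, -1.7, 0.003]
force: [0.9, 0.1, 1.0]
opening: 0.0927
```

Run:
```python
from h import *
im=snap('wrist','w9');im2=snap('top','top3'); s=monitor.read_state();print(s['t'],s['tool_pos'],s['orientation'],s['force'],s['opening'])
print((proj('w9',[.6315,.19,.065])-[120,60])*1.2)
a=cv2.resize(im[60:400,120:520,::-1],None,fx=1.2,fy=1.2,interpolation=cv2.INTER_CUBIC)
b=cv2.resize(im2[140:240,290:390,::-1],(300,300),interpolation=cv2.INTER_CUBIC); b=cv2.copyMakeBorder(b,0,a.shape[0]-300,0,0,0)
cv2.imwrite('pics/w9c.png',np.hstack([a,b]))
```

```text
21.9 [0.63388812 0.18970843 0.14096466] [2.64100966 1.69880036 0.00604204] [ 0.72679024 -0.46245469  0.70095375] 0.09316625724758062
[239.16 188.64]
```

View pics/w9c.png

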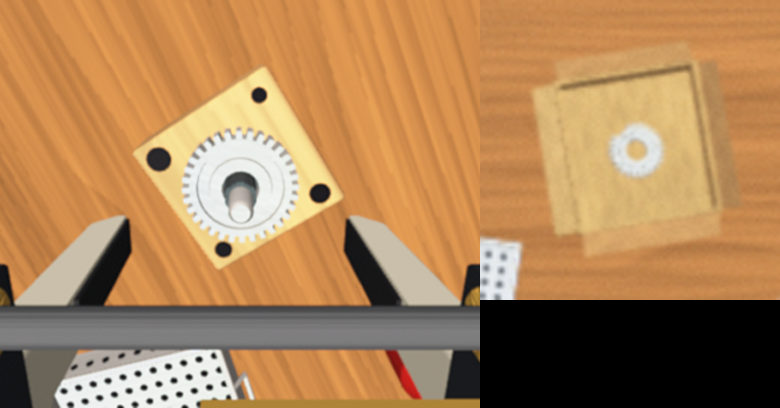

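Only the large gear left, centre (240,185); the small gear lies in the middle of the carton (636,150).

Emit:
{"method": "servo_tool", "body": {"plan": [[[-1,0,0,-10,0,0,0],[-1,0,0,-20,0,0,0],[-1,0,0,-25,0,0,0],[-1,0,0,-15,0,0,0],[-1,0,0,-8,0,0,0],[-1,0,0,0,0,0,0],[-1,0,0,0,0,0,0]]], "force": 45}}

```text
t: 22.6
tool_pos: [0.6329, 0.1898, 0.0609]
orientation: [2.641, 1.7, 0.002]
force: [0.8, -0.7, -0.7]
opening: 0.0926
```

Emit:
{"method": "servo_tool", "body": {"plan": [[[-1,-1,0.3,2,0,0,0],[1,0,0,0,0,0,0],[1,0,0,0,0,0,0],[1,0,0,0,0,0,0],[1,0,0,0,0,0,0],[1,0,0,0,0,0,0],[1,0,0,0,0,0,0]]]}}

```text
t: 23.3
tool_pos: [0.6315, 0.19, 0.0621]
orientation: [2.641, 1.7, 0.001]
force: [0.8, -0.6, 2.6]
opening: 0.0666
```

Emit:
{"method": "servo_tool", "body": {"plan": [[[1,0,0,5,0,0,0],[1,0,0,15,0,0,0],[1,0,0,30,0,0,0],[1,0,0,40,0,0,0],[1,0,0,30,0,0,0],[1,-27,-30,10,0,0,0],[1,-27,-30,0,0,0,0],[1,-27,-30,0,0,0,0],[1,-27,-30,0,0,0,0],[1,-27,-30,0,0,0,0],[1,-18,-20,-10,0,0,0],[1,-9,-11,-20,0,0,0]]]}}

```text
t: 24.5
tool_pos: [0.4685, 0.0076, 0.1629]
orientation: [2.641, 1.698, 0.003]
force: [0.4, -0.2, -2.7]
opening: 0.0663
```

Emit:
{"method": "servo_tool", "body": {"plan": [[[1,0,0,0,0,0,0],[1,0,0,0,0,0,0],[1,0,0,0,0,0,0]]]}}

```text
t: 24.8
tool_pos: [0.47, 0.0096, 0.1628]
orientation: [2.641, 1.701, 0.002]
force: [0.2, 1.0, -2.7]
opening: 0.0665
```

Run:
```python
from h import *
im=snap('wrist','w10'); s=monitor.read_state();print(s['t'],s['tool_pos'],s['orientation'],s['force'],s['opening'])
print((proj('w10',[.4698,.009,.003])-[60,0])*1.5,(proj('w10',[.4698,.009,.03])-[60,0])*1.5)
cv2.imwrite('pics/w10c.png',cv2.resize(im[:,60:580,::-1],None,fx=1.5,fy=1.5))
```

```text
24.85 [0.47017777 0.00960821 0.16286707] [2.64044978e+00 1.70100969e+00 2.01383577e-03] [-0.02204129  0.07141684 -2.10388325] 0.0665634157255297
[388.5 282. ] [388.65 293.55]
```

View pics/w10c.png

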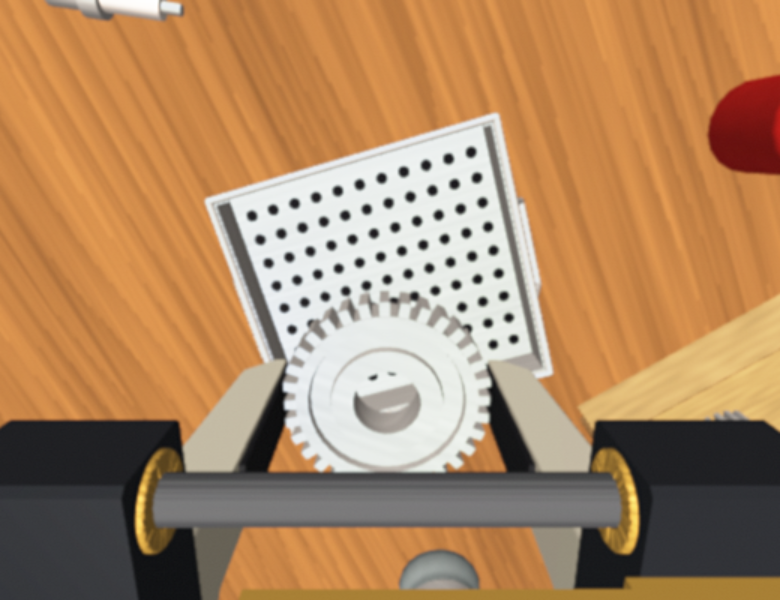

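Large gear held level (387,395); basket rim corners (207,200), (498,116), (550,373).

Run:
```python
from h import *
P=[ray('w10',x/1.5+60-.3,y/1.5-.3,.03) for x,y in[(498,116),(207,200),(550,373)]]
print(P,np.linalg.norm(P[0]-P[1]),np.linalg.norm(P[0]-P[2]),(P[1]+P[2])/2)
```

```text
[array([0.561, 0.073, 0.03 ]), array([0.4015, 0.0982, 0.03  ]), array([ 0.5372, -0.0755,  0.03  ])] 0.161478450574682 0.15039511295251584 [0.46935 0.01135 0.03   ]
```

Emit:
{"method": "servo_tool", "body": {"plan": [[[1,-0.5,1,-25,0,0,0],[1,0,0,-35,0,0,0],[1,0,0,-35,0,0,0],[1,0,0,-28,0,0,0],[1,0,0,-14,0,0,0],[1,0,0,-4,0,0,0],[1,0,0,0,0,0,0],[1,0,0,0,0,0,0],[1,0,0,0,0,0,0]]]}}

```text
t: 25.75
tool_pos: [0.4702, 0.0099, 0.0225]
orientation: [2.64, 1.699, 0.004]
force: [0.9, -0.4, -3.1]
opening: 0.0663
```

Emit:
{"method": "servo_tool", "body": {"plan": [[[1,0,0.3,-3,0,0,0],[1,0,0,-2,0,0,0],[1,0,0,-1,0,0,0],[1,0,0,-0.5,0,0,0],[1,0,0,0,0,0,0],[1,0,0,0,0,0,0]]]}}

```text
t: 26.35
tool_pos: [0.4687, 0.0103, 0.015]
orientation: [-2.642, -1.7, 0.0]
force: [-5.4, 0.1, 7.4]
opening: 0.0665
```

Emit:
{"method": "servo_tool", "body": {"plan": [[[-0.4,0,0,0,0,0,0],[-0.8,0,0,0,0,0,0],[-0.8,0,0,0,0,0,0],[-0.8,0,0,0,0,0,0],[-0.8,0,0,20,0,0,0],[-0.8,0,0,40,0,0,0],[-0.8,0,0,45,0,0,0],[-0.8,0,0,45,0,0,0],[-0.8,-5,40,40,0,0,0],[-0.8,-10,45,0,0,0,0.08],[-0.8,-10,45,0,0,0,0.08],[-0.8,-10,45,0,0,0,0.08]]]}}

```text
t: 27.55
tool_pos: [0.4341, 0.182, 0.2002]
orientation: [2.416, 2.007, 0.002]
force: [0.7, 0.7, -0.6]
opening: 0.0838
```

Emit:
{"method": "servo_tool", "body": {"plan": [[[-0.8,-12,45,0,0,0,0.08],[-0.8,-14,45,0,0,0,0.08],[-0.8,-16,45,0,0,0,0.08],[-0.8,-18,45,0,0,0,0.08],[-0.8,-20,45,0,0,0,0.08],[-0.8,-20,45,0,0,0,0.08],[-0.8,-20,45,0,0,0,0.08],[-0.8,0,0,0,0,0,0],[-0.8,0,0,0,0,0,0],[-0.8,0,0,0,0,0,0]]]}}

```text
t: 28.55
tool_pos: [0.3147, 0.4947, 0.1993]
orientation: [1.772, 2.593, -0.001]
force: [-0.7, 0.5, -0.2]
opening: 0.0841
```

Run:
```python
from h import *
im=snap('top','top4');s2=snap('side','side4'); s=monitor.read_state();print(s['t'],s['tool_pos'],s['force'],s['opening'])
a=cv2.resize(im[140:290,105:455,::-1],None,fx=2.2,fy=2.2,interpolation=cv2.INTER_CUBIC)
b=s2[130:345,170:470,::-1]; b=cv2.copyMakeBorder(b,0,0,0,a.shape[1]-b.shape[1],0)
cv2.imwrite('pics/fin.png',np.vstack([a,b]))
```

```text
28.65 [0.31516186 0.49443306 0.19959513] [-0.34251973 -0.57071018  0.27741331] 0.08360870792389291
```

View pics/fin.png

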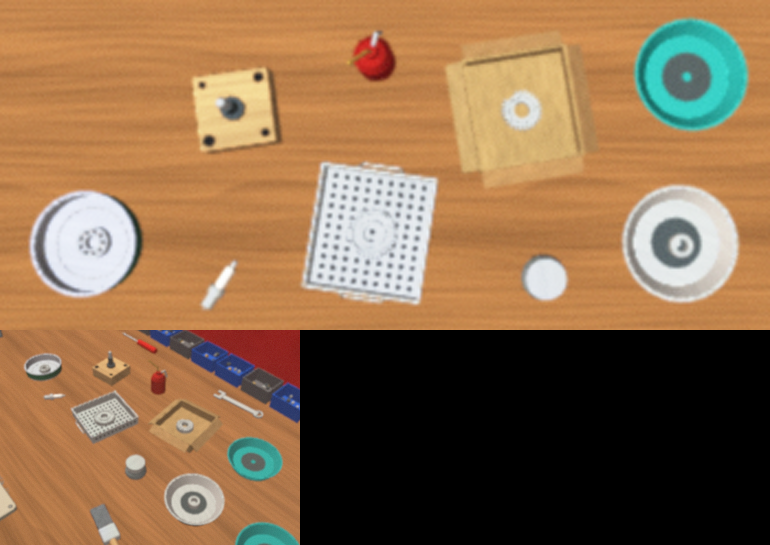

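Run:
```python
from h import *
a=cv2.imread('pics/top0.png').astype(int);b=cv2.imread('pics/top4.png').astype(int)
print('oiler diff',abs(a-b)[150:180,258:292].mean())
print('collar',ray('top4',414.6,251.4,.022)); job.close_job()
```

```text
oiler diff 2.1019607843137256
collar [ 0.4496 -0.4     0.022 ]
the job is handed in; nothing more can be done
```

The shaft is stripped in the order you asked, and the job was handed in at about 29 s of the 118 s allowed. The collar is in the steel dish, the bearing in the scrap tin, the small gear in the carton and the large gear in the wash basket.

- **Setting down:** Each part was lowered to light contact before release. I gripped the small gear clear of its broken teeth.
- **Placement:** The last top and side pictures show all four parts flat near the middle of their containers. The collar measured about 4–5 mm off the centre of the dish; I did not re-measure the other three and judged them centred from the pictures.
- **Oil can:** It is standing where it was. The top picture around it is nearly unchanged from the start (mean difference of about 2 grey levels).
- **Readings that disagreed:** The jaw opening read 1.5–3 mm less than the nominal diameters, but every part held firmly. The two measurements of the tin's centre differed by about 5 mm, so I aimed between them.

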